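# Meter four sweet bars from the counter bin into the handled dish

## Robot

A 7-joint arm with a two-finger parallel gripper is mounted at the origin on the work surface. World frame = base frame: x ahead of the robot, y to its left, z up, the work surface at z = 0. Lengths are in mm, angles in rad, forces in N, time in s.
With the tool pointing down it reaches from about 425 to 950 mm from the base axis. Payload 4.7 kg.
Tool frame: the origin (TCP) lies at the centre of the arm's flange, where the gripper is bolted on; the fingertips stand 182 mm ahead of it and the grasp point (between the pads) lies 164 mm ahead of it; z points along the fingers, y is the line along which they close (so a half turn about z gives the same grasp; the last joint's range is limited). The gripper opens to 87 mm and grips with 3 to 60 N. Pads are 19 mm wide; open, the fingers measure 117 mm over their backs; the gripper's body (75 mm by 190 mm) begins 51 mm behind the grasp point.
Start: joints at [1.195, 0.469, -0.049, 1.532, 0.024, 1.141, -0.082], TCP at [229.461, -634.806, 404.773] pointing down, gripper open.
Joint ranges: [-2.59, 2.59], [-0.33, 1.99], [-1.39, 1.29], [0.1, 2.45], [-1.04, 4.18], [0.21, 1.99], [-2.66, 2.66]. Speed limits (rad/s): [2.57, 2.57, 3.14, 3.14, 3.14, 3.14, 3.14].

## Interface

Orientations are given as [roll, pitch, yaw] about the fixed x, y, z axes, in that order (R = Rz(yaw) Ry(pitch) Rx(roll)).
In Python, from workcell import r, imaging, job gives the robot as it stands (r), with the cameras (imaging) and the job (job). Calls block until the motion is done:
- r.move_to(position, orientation): joint-space move of the TCP to a pose.
- r.movel(position, attitude=None, velocity=150, force_limit=None): straight line of the TCP; attitude=None keeps the orientation; velocity is the mean speed in mm/s. With force_limit (N) it stops when the force on the tool has changed by that much, and returns True; else False.
- r.movej(angles): joint-space move.
- r.move_gripper(opening, squeeze=None): finger opening in mm; squeeze is the grip in N (None keeps the last); returns when the fingers have stopped.
- r.sleep(seconds).
- r.ik(position, orientation): joint angles nearest the present ones, or None.
- r.get_state(): the state.
- imaging.capture(name): name is "scene" or "side" or "wrist"; returns (picture, depth): 384x512x3 uint8, blue, green, red; 384x512 float32, mm along the optical axis (not along the pixel's ray), 0 where there is no reading.
- imaging.calibration(name): a dict with "K" (3x3 intrinsics, pixels), "k1" (the pictures are not rectified: a ray, as slopes to the right and down, at radius r is drawn at 1 + k1 r^2 times it, then the intrinsics apply), "pose" (4x4, takes a point from camera to world coordinates). Camera axes: x right, y down, z forward; pixel columns grow to the right and rows downward; lengths in mm; the calibration is good to about 2 mm. A picture is of the moment at which its call begins: read the wrist's pose just before it. calibration takes no time and is no camera call; for the wrist camera it gives the pose at the moment of the call.
A pose or a line that the arm cannot do raises r.Unreachable and nothing moves.
- job.close_job(): hands the job in; it is judged then, once.
The state is a dict: "t": time; "joints": joint angles; "qd": joint speeds; "joint_torque": joint torques, N m; "position": TCP position; "eef_rot": TCP orientation; "wrist_force": force on the tool from outside, world axes, zero at the start; "ft_torque": the same for the moment, N m; "finger_gap": finger opening in mm; "grasp_force": force on a finger pad.
Only numpy, scipy, OpenCV 4.12 (cv2) and the standard library are available. Lean on these libraries where they do the work, as an engineer would, in place of code of your own. Each camera call takes 0.05 s, during which the arm holds its last target. There are 200 camera calls.

## Task

Set the handled dish on the counter under the sweet bin, pull the bin's slide gate part way open so that four of the eight bars (the two piles farthest from the gate's grip) drop into the dish, and push the gate fully shut again with the other four still in the bin. Then bring the dish with its four bars to the square rubber mat and leave it standing upright in the middle of the mat. Do not ring the bell, and leave the other things on the counter where they are.

Things in the scene. Friction and masses are not known exactly. Their poses are not given: they have to be found in the camera images.
- bin: clear open-topped acrylic sweet bin (foot 84 x 120 mm, rim 310 mm up), fixed, on two posts and a foot plate behind it (at its x > 93 mm). Origin on the counter under the outlet's middle; +x to its back, +y to the side where the gate pulls out. Front wall at x = -42 mm; above 194 mm height it slopes forward to x = -107 mm at the rim
- bin_outlet (a point): middle of the bin's outlet (76 mm along the bin's x, 112 mm along its y), 102 mm above the counter. The gate's channel round it: z 102 to 118 mm, x within +-52, y -65 to +89 mm; the space below is free from x = -200 to +90 mm. With the gate part open, bars fall between the outlet's -y end and its middle: a dish stands well 30 to 35 mm to the -y side of this point
- gate (a joint): steel slide gate, the bin's flat floor; m, 0 shut, 0.115 fully open, pulled towards the bin's +y; stays where left; 2 to 6 N. The opening, as long as this value, appears at the outlet's -y end and the bars above it drop: the first pile of two at about 0.035, the second at 0.05 to 0.057, the third at 0.075 to 0.08; for four bars pull it to 0.06 to 0.07
- gate_grip (a point): middle of the gate's upturned grip plate, 45 mm along the bin's x, 8 mm thick along its y, free from z 120 to 152 mm; this point 137 mm up, at x = -82.5, y = 100 mm of the bin when shut, moving with the gate. A flat bar (z 106 to 120 mm) joins it to the gate. The bin's front overhangs it: come from the front, tool tilted 30 to 40 deg, fingers closing along the bin's y
- dish: glazed ceramic dish, 160 mm across the rim, 124 mm across the foot, 50 mm high, wall 5 mm, inner floor 6 mm up, about 0.25 kg, with one straight handle along its -x. Origin under the middle of the foot, z up
- dish_handle (a point): grasp point on the dish's handle, 105 mm from the dish's axis on its -x side and 36 mm up; the handle is 20 mm wide, 18 mm thick (z 27 to 45 mm), straight and level, 80 to 168 mm from the axis. Gripped hard (60 N) it can be lifted by it. Under the bin's overhang the tool must lean back 20 to 26 deg along the handle
- mat: thin black ribbed rubber mat, 180 mm square, 1 mm, flush with the counter (it can be slid on to); origin in its middle
- bar1: wrapped sweet bar 70 x 26 x 18 mm, 22 g, long side along its x, origin in the middle of its underside; at the start the lower bar of the first (farthest from the gate's grip) of four piles standing side by side in the bin along the bin's y
- bar2: wrapped sweet bar 70 x 26 x 18 mm, 22 g, long side along its x, origin in the middle of its underside; at the start the upper bar of the first (farthest from the gate's grip) of four piles standing side by side in the bin along the bin's y
- bar3: wrapped sweet bar 70 x 26 x 18 mm, 22 g, long side along its x, origin in the middle of its underside; at the start the lower bar of the second of four piles standing side by side in the bin along the bin's y
- bar4: wrapped sweet bar 70 x 26 x 18 mm, 22 g, long side along its x, origin in the middle of its underside; at the start the upper bar of the second of four piles standing side by side in the bin along the bin's y
- bar5: wrapped sweet bar 70 x 26 x 18 mm, 22 g, long side along its x, origin in the middle of its underside; at the start the lower bar of the third of four piles standing side by side in the bin along the bin's y
- bar6: wrapped sweet bar 70 x 26 x 18 mm, 22 g, long side along its x, origin in the middle of its underside; at the start the upper bar of the third of four piles standing side by side in the bin along the bin's y
- bar7: wrapped sweet bar 70 x 26 x 18 mm, 22 g, long side along its x, origin in the middle of its underside; at the start the lower bar of the fourth (nearest the grip) of four piles standing side by side in the bin along the bin's y
- bar8: wrapped sweet bar 70 x 26 x 18 mm, 22 g, long side along its x, origin in the middle of its underside; at the start the upper bar of the fourth (nearest the grip) of four piles standing side by side in the bin along the bin's y
- shell_bangle: white shell bangle lying flat, 76 mm across, 14 mm high; bystander
- bangle_stack: stack of silver-plated bangles, 64 mm across, 48 mm high; bystander
- tweezers: steel tweezers lying flat, 140 mm long along their x, 25 mm wide, 10 mm high; bystander
- tin: flat round steel tin, 60 mm across, 22 mm high; bystander
- mandrel: standing wooden bangle-sizing cone, 70 mm across the foot, 138 mm high; bystander
- bell: chrome call bell, fixed, 80 mm across, 58 mm high, push button on top; bystander
- bell_push (a joint): push button on top of the bell, m down from rest

How it is judged (in metres and radians):
On the way, in this order (a step that is already met when the one before it is completed fails the run):
1. the dish stands on the counter under the outlet (its middle within 60 mm of the outlet's middle), with the gate still shut (horizontal distance between dish and bin_outlet below 0.06 m and height (world z) of dish below 0.006 m and angle between dish's own z axis and vertical below 0.06 rad and value of joint gate below 0.006 m), for 0.2 s.
2. the gate is pulled open more than 30 mm with the dish under it (horizontal distance between dish and bin_outlet below 0.06 m and height (world z) of dish below 0.006 m and angle between dish's own z axis and vertical below 0.06 rad and value of joint gate above 0.03 m).
3. the four bars of the two piles farthest from the grip lie in the dish, the other four in the bin (horizontal distance between each of bar1, bar2, bar3, bar4 and dish below 0.072 m and z of bar1 in the frame of dish between 0 and 0.07 m and z of bar2 in the frame of dish between 0 and 0.07 m and z of bar3 in the frame of dish between 0 and 0.07 m and z of bar4 in the frame of dish between 0 and 0.07 m and height (world z) of each of bar5, bar6, bar7, bar8 above 0.108 m and horizontal distance between each of bar5, bar6, bar7, bar8 and bin_outlet below 0.075 m), for 0.2 s.
At the end, for the whole second after the job is handed in: The gate is shut (within 5 mm); the four bars of the two piles farthest from the grip lie in the dish and the other four in the bin; the dish stands level and still on the counter with its middle within 35 mm of the middle of the rubber mat (all of step 3 and value of joint gate below 0.005 m and horizontal distance between dish and mat below 0.035 m and height (world z) of dish below 0.006 m and angle between dish's own z axis and vertical below 0.06 rad and linear speed of dish below 0.02 m/s); the robot touches nothing.
It fails at once if the shell bangle, bangle stack, tweezers, tin or sizing cone is moved more than 20 mm (distance of any of shell_bangle, bangle_stack, tweezers, tin, mandrel from where it was at the start of the episode above 0.02 m).
It fails at once if the bell is rung (its button pressed more than 3 mm) (value of joint bell_push above 0.003 m).
It also fails if it takes over 70 s, if anything falls off the work surface, if the arm or the gripper's body presses on something with over 40 N, if the wrist force passes 120 N, or if a joint passes its speed limit or range.

## Working session

There is one attempt and no reset: what is moved stays moved. The work goes in short steps, each a Python script; the robot and the scene stay as the last script left them, time stands still between calls to the robot, and variables do not carry over. Pictures are saved under pics/ and viewed, at most 11 in all, crops included, and the job is handed in when it is done.

```bash
mkdir -p pics
cat > h.py <<'E'
import numpy as np, cv2
from workcell import r, imaging, job
def ray(cal,u,v):
    K=np.array(cal["K"]);k=cal["k1"]
    d=np.array([(u-K[0,2])/K[0,0],(v-K[1,2])/K[1,1]]);s=d.copy()
    for _ in range(20): s=d/(1+k*(s@s))
    return np.array([s[0],s[1],1.])
def world(cal,u,v,depth):
    P=np.array(cal["pose"]);return P[:3,:3]@(ray(cal,u,v)*depth)+P[:3,3]
def onplane(cal,u,v,z):
    P=np.array(cal["pose"]);d=P[:3,:3]@ray(cal,u,v);return P[:3,3]+d*(z-P[2,3])/d[2]
def cloud(cal,dep):
    K=np.array(cal["K"]);v,u=np.mgrid[:384,:512]
    p=cv2.undistortPoints(np.stack([u.ravel(),v.ravel()],1).astype(float)[:,None],K,np.array([cal["k1"],0,0,0.]))[:,0]
    P=np.array(cal["pose"]);c=np.c_[p,np.ones(len(p))]*dep.reshape(-1,1)
    W=c@P[:3,:3].T+P[:3,3];W[dep.ravel()==0]=np.nan
    return W.reshape(384,512,3)
E
python3 - <<'E'
from h import *
for n in ("scene","side"):
    im,d=imaging.capture(n);c=imaging.calibration(n);cv2.imwrite(f"pics/{n}.png",im);np.savez(f"{n}.npz",im=im,d=d,K=c["K"],k1=c["k1"],pose=c["pose"])
    print(n,np.round(c["K"],1).tolist(),c["k1"],np.round(c["pose"],3).tolist())
a=np.hstack([cv2.imread("pics/scene.png")])
print(r.get_state())
E
```

```text
scene [[447.0, 0.0, 251.5], [0.0, 447.0, 192.3], [0.0, 0.0, 1.0]] 0.03745488075859099 [[-0.021, 0.861, -0.507, 1144.122], [1.0, 0.014, -0.019, 26.682], [-0.009, -0.508, -0.862, 1042.423], [0.0, 0.0, 0.0, 1.0]]
side [[382.1, 0.0, 249.2], [0.0, 382.1, 195.8], [0.0, 0.0, 1.0]] -0.07345727655118854 [[-0.825, -0.539, 0.168, 405.041], [-0.565, 0.784, -0.257, 257.1], [0.006, -0.307, -0.952, 1085.079], [0.0, 0.0, 0.0, 1.0]]
{'t': 0.1, 'joints': array([ 1.19508122,  0.46936525, -0.04857043,  1.53358252,  0.02410843,
        1.14101819, -0.0822989 ]), 'qd': array([-0.00029948, -0.00153268, -0.0022246 , -0.00454392,  0.00054666,
        0.00102658, -0.00031137]), 'joint_torque': array([ 6.96323932e-04, -5.09169066e+01, -8.12860555e-02, -2.36828005e+01,
       -6.14743098e-02,  3.44932708e-02,  5.50539812e-05]), 'position': array([ 229.3687483 , -634.59607332,  403.79759819]), 'eef_rot': array([-3.13980699e+00,  8.21651723e-05,  3.46827125e-01]), 'wrist_force': array([ 0.20857956,  0.11131693, -0.08732981]), 'ft_torque': array([-0.04040781, -0.01684187, -0.00827312]), 'grasp_force': 0.0, 'finger_gap': 87.2758336232914}
```

View pics/scene.png

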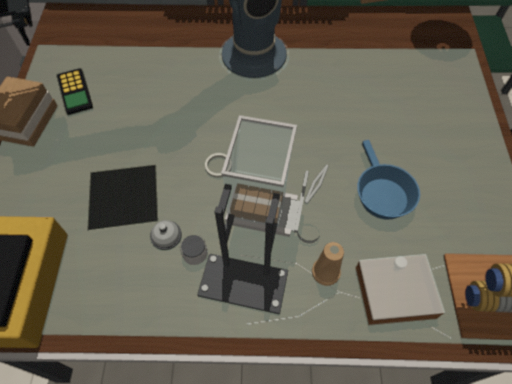

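View pics/side.png

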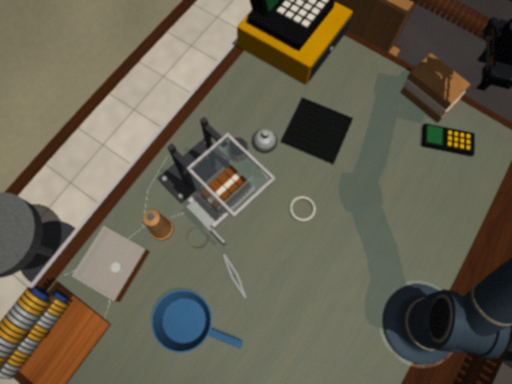

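The scene view shows the blue dish at (388,190) with its handle towards (367,145), the mat at (123,196), the bin's rim with corners (240,118), (296,126), (285,184), (222,177), the grip near (293,213), the bell at (165,234) and the cone at (328,264). The side view has the same things: rim corners (229,135), (274,178), (235,214), (189,175), dish (182,320), and shell bangle (302,208).

Run:
```python
from h import *
for n in ("scene","side"):
    f=np.load(n+".npz");im,d=f["im"],f["d"];W=cloud(f,d);np.save(n+"_W.npy",W)
    cor={"scene":[(240,118),(296,126),(285,184),(222,177)],"side":[(229,135),(274,178),(235,214),(189,175)]}[n]
    C=np.array([onplane(f,u,v,310) for u,v in cor]);print(n,"rim",C[:,:2].round().tolist(),[np.round(np.nanmedian(W[v-1:v+2,u-1:u+2,2]))for u,v in cor])
    hsv=cv2.cvtColor(im,cv2.COLOR_BGR2HSV)
    b=cv2.inRange(hsv,(95,90,40),(125,255,255));Z=W[...,2]
    nn,l,st,ce=cv2.connectedComponentsWithStats(b)
    for i in range(1,nn):
        if st[i,4]>500: print("blue",st[i],np.nanmedian(W[l==i],0).round(), np.nanpercentile(W[l==i],[2,98],0).round().tolist())
    k=cv2.inRange(hsv,(0,0,0),(180,255,60));k=cv2.bitwise_and(k,((abs(Z)<8)*255).astype(np.uint8))
    nn,l,st,ce=cv2.connectedComponentsWithStats(k)
    for i in range(1,nn):
        if st[i,4]>1000:
            c,_=cv2.findContours((l==i).astype(np.uint8),0,2);c=max(c,key=len)
            w=np.array([onplane(f,*p[0].astype(float),0)[:2] for p in c],np.float32);print("dark",st[i],cv2.minAreaRect(w))
f=np.load("scene.npz");W=np.load("scene_W.npy")
for nm,(u,v) in dict(bell=(165,232),a=(193,245),b=(310,232),tw1=(305,180),tw2=(316,184),cone=(333,248),ring=(215,164),grip1=(297,198),grip2=(290,230),foot=(243,290)).items(): print(nm,W[v,u].round())
S=np.load("side_W.npy")
for nm,(u,v) in dict(grip1=(222,238),grip=(205,212),b=(198,236),tw=(233,275),cone=(150,215),ring=(292,208)).items(): print("side",nm,S[v,u].round())
# zoomed crops
a=cv2.imread("pics/scene.png")[90:320,130:430];cv2.imwrite("pics/z1.png",cv2.resize(a,None,fx=2.6,fy=2.6,interpolation=cv2.INTER_CUBIC))
a=cv2.imread("pics/side.png")[110:300,130:330];cv2.imwrite("pics/z2.png",cv2.resize(a,None,fx=3.1,fy=3.1,interpolation=cv2.INTER_CUBIC))
```

```text
scene rim [[531.0, -17.0], [551.0, 100.0], [693.0, 75.0], [679.0, -47.0]] [np.float64(307.0), np.float64(306.0), np.float64(213.0), np.float64(5.0)]
blue [ 359  141   60   78 2663] [524. 362.  10.] [[413.0, 294.0, 2.0], [616.0, 427.0, 50.0]]
dark [  45    2  188   22 1950] ((-202.88006591796875, -411.61846923828125), (669.884521484375, 96.98999786376953), 88.77603912353516)
dark [ 277    5  193   20 1996] ((-196.5443115234375, 411.5123291015625), (99.37203979492188, 667.2368774414062), 0.08386489748954773)
dark [ 410   20   63   29 1380] ((-99.23884582519531, 621.5149536132812), (198.16891479492188, 135.25209045410156), 88.1014633178711)
dark [  88  166   69   63 3701] ((545.9166870117188, -342.3764343261719), (175.69940185546875, 176.45004272460938), 9.241659164428711)
side rim [[661.0, -45.0], [521.0, -16.0], [544.0, 98.0], [677.0, 83.0]] [np.float64(308.0), np.float64(307.0), np.float64(308.0), np.float64(140.0)]
blue [ 151  290   91   62 3151] [542. 356.  10.] [[402.0, 289.0, 2.0], [613.0, 428.0, 51.0]]
dark [ 281   98   71   66 2776] ((545.3737182617188, -340.72698974609375), (177.9004364013672, 178.7005615234375), 9.058070182800293)
dark [ 440  326   72   58 1468] ((-197.22108459472656, 2.9115753173828125), (261.87554931640625, 112.37850189208984), 53.73169708251953)
bell [ 670. -207.   38.]
a [ 709. -133.   49.]
b [646. 157.  -0.]
tw1 [583. 133. 151.]
tw2 [503. 179.   4.]
cone [688. 213.  -3.]
ring [ 441. -100.    2.]
grip1 [545. 127.  -1.]
grip2 [698.  97. 118.]
foot [807. -10.  14.]
side grip1 [563. 134. 155.]
side grip [647.  98. 115.]
side b [650. 148.  -1.]
side tw [503. 182.  -1.]
side cone [803. 179.   3.]
side ring [470. -72.  14.]
```

View pics/z1.png

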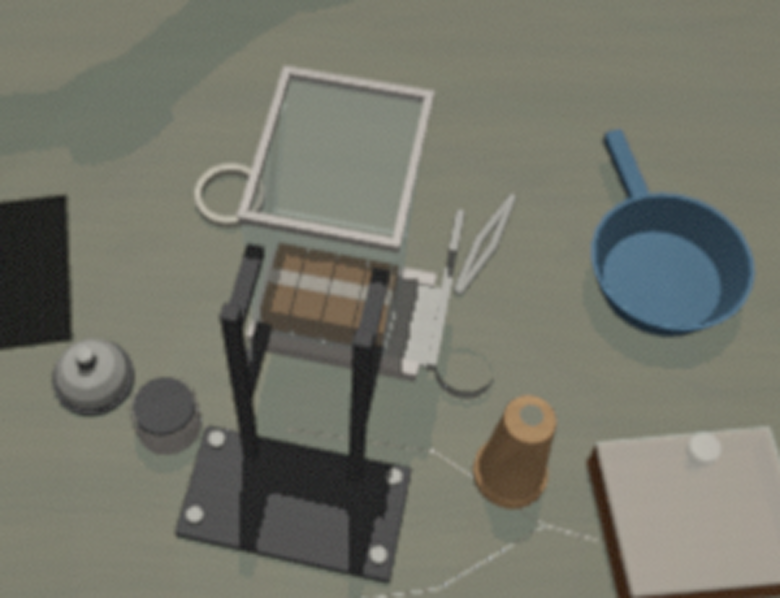

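View pics/z2.png

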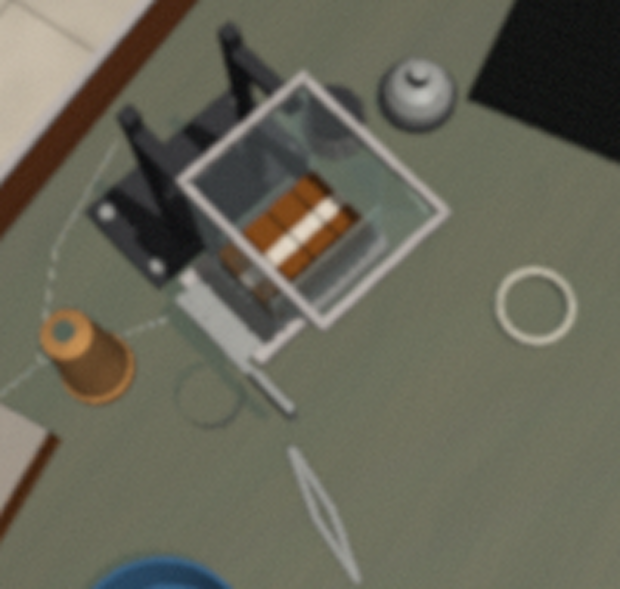

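Crops: rim corners are clear; the grip plate stands at about (457,235) in z1, tin at (465,370), bangle stack at (167,405), tweezers at (485,245). Now precise fits from the depth clouds.

Run:
```python
from h import *
def sel(W,lo,hi,x,y):
    m=(W[...,2]>lo)&(W[...,2]<hi)&(W[...,0]>x[0])&(W[...,0]<x[1])&(W[...,1]>y[0])&(W[...,1]<y[1]);return W[m]
def circ(p):
    A=np.c_[2*p[:,:2],np.ones(len(p))];s=np.linalg.lstsq(A,(p[:,:2]**2).sum(1),rcond=None)[0];return s[:2].round(1),round(float(np.sqrt(s[2]+s[0]**2+s[1]**2)),1)
for n in("scene","side"):
    W=np.load(n+"_W.npy");f=np.load(n+".npz");im=f["im"];print(n)
    p=sel(W,301,318,(480,760),(-100,160));print("rim",len(p),cv2.minAreaRect(p[:,:2].astype(np.float32)),np.median(p[:,2]))
    p=sel(W,135,160,(480,720),(95,190));print("grip",len(p),cv2.minAreaRect(p[:,:2].astype(np.float32)) if len(p) else'',p.mean(0) if len(p) else'')
    p=sel(W,6,30,(730,900),(-140,140));print("foot",len(p),cv2.minAreaRect(p[:,:2].astype(np.float32)))
    p=sel(W,46.5,56,(400,660),(250,460));print("dish rim",len(p),circ(p))
    p=sel(W,38,56,(390,660),(250,460));c=circ(sel(W,46.5,56,(400,660),(250,460)))[0]
    q=p[np.hypot(*(p[:,:2]-c).T)>95];v=q.mean(0)[:2]-c;print("handle",len(q),q.mean(0),np.degrees(np.arctan2(v[1],v[0])),np.hypot(*(q[:,:2]-c).T).max())
    for nm,z,x,y in(("bell",(25,60),(600,740),(-270,-165)),("stack",(40,56),(640,780),(-170,-90)),("tin",(12,30),(590,700),(115,200)),("cone",(125,150),(600,850),(120,290)),("tweez",(5,16),(430,590),(110,230)),("bangle",(8,22),(400,560),(-150,-30))):
        p=sel(W,*z,x,y)
        if len(p)>4: print(nm,len(p),p.mean(0).round(),circ(p),np.ptp(p[:,:2],0).round())
```

```text
scene
rim 916 ((607.737548828125, 25.5357666015625), (124.48936462402344, 154.79608154296875), 78.68683624267578) 307.2303464111051
grip 64 ((579.2120971679688, 133.32432556152344), (7.8206634521484375, 43.6068000793457), 78.85414123535156) [581.52291463 132.86824926 149.87389284]
foot 3571 ((814.4061889648438, -1.30902099609375), (168.766357421875, 275.7048034667969), 0.026796620339155197)
dish rim 344 (array([539.5, 353.9]), 78.8)
handle 134 [418.96911156 323.3217485   43.66992865] -165.76460099401305 155.2670607283554
bell 426 [ 668. -209.   35.] (array([ 665.7, -209.3]), 22.1) [76. 77.]
stack 462 [ 712. -133.   48.] (array([ 711.4, -133.5]), 21.7) [62. 62.]
tin 35 [672. 146.  17.] (array([649.2, 151.7]), 29.1) [29. 55.]
cone 252 [752. 187. 133.] (array([691.4, 166.6]), 71.1) [175.  84.]
tweez 234 [503. 179.   8.] (array([496., 166.]), 40.3) [129.  91.]
bangle 136 [ 446. -104.   13.] (array([448.7, -90.6]), 34.6) [78. 57.]
side
rim 816 ((606.2698364257812, 25.858665466308594), (124.8042984008789, 152.77296447753906), 78.43441772460938) 307.25818715288693
grip 67 ((575.7965087890625, 134.16244506835938), (8.20188045501709, 45.23681640625), 78.27975463867188) [575.41057286 134.76850853 149.00099971]
foot 980 ((798.5850219726562, 11.607040405273438), (246.08802795410156, 136.7686767578125), 77.81715393066406)
dish rim 383 (array([537.2, 356.5]), 78.0)
handle 185 [417.42578704 327.5132024   43.6740934 ] -166.39531557417394 153.10939751822838
bell 290 [ 658. -208.   35.] (array([ 659.9, -210.7]), 22.1) [64. 65.]
stack 83 [ 705. -151.   48.] (array([ 705.7, -145.1]), 16.0) [55. 24.]
tin 12 [627. 168.  18.] (array([646.4, 153.2]), 29.2) [29. 38.]
cone 182 [749. 192. 133.] (array([751.1, 191.4]), 17.2) [43. 44.]
tweez 245 [499. 181.   8.] (array([501.9, 185.4]), 37.1) [145.  71.]
bangle 190 [445. -89.  13.] (array([445.1, -89.9]), 34.4) [74. 75.]
```

```bash
cat >> h.py <<'E'
from scipy.spatial.transform import Rotation as Ro
BIN=np.array([638.9,19.3]);BY=np.radians(-11.44)
def rot(a): return np.array([[np.cos(a),-np.sin(a)],[np.sin(a),np.cos(a)]])
def b2w(x,y): return BIN+rot(BY)@np.array([x,y])
FL=1
def tool(g,yaw,lean,flip=None):
    """TCP pose with grasp point g, tool leaning back (flange towards -heading), fingers closing across heading."""
    s=FL if flip is None else flip
    h=np.array([np.cos(yaw),np.sin(yaw),0]);z=h*np.sin(lean)-np.array([0,0,np.cos(lean)])
    y=s*np.array([-h[1],h[0],0]);x=np.cross(y,z)
    return np.asarray(g)-164*z, Ro.from_matrix(np.c_[x,y,z]).as_euler('xyz')
def dishpose(c,yaw,lift,lean=np.radians(23),hd=105,**k):
    g=np.array(c)-hd*np.array([np.cos(yaw),np.sin(yaw)])
    return tool([*g,36+lift],yaw,lean,**k)
DISH=np.array([538.3,355.2]);DY=np.radians(13.8);MAT=np.array([545.7,-341.5])
E
python3 - <<'E'
from h import *
d=np.degrees
def t(nm,p):
    q=r.ik(*p);print(nm,p[0].round(),None if q is None else np.round(q,2).tolist())
for f in(1,-1):
    print("flip",f)
    for L in (0,40): t("pick %d"%L,dishpose(DISH,DY,L,flip=f))
    for x,y in((-60,270),(-60,180),(-60,100),(-60,-32),(-40,100),(0,-32)):
        t(("bin",x,y),dishpose(b2w(x,y),BY,35,flip=f))
    for c,yw in(((560,-100),-20),((520,-200),-11),((520,-200),-30),((520,-200),-50),((600,-200),-20),((545.7,-341.5),-30),((545.7,-341.5),-10),((545.7,-341.5),-50)):
        for L in (30,80): t((c,yw,L),dishpose(c,np.radians(yw),L,flip=f))
    for y in(100,170): 
        for back in (0,60): 
            th=np.radians(35);g=b2w(-88-back*np.sin(th),y);t(("gate",y,back),tool([*g,143+back*np.cos(th)],BY,th,flip=f))
E
```

```text
flip 1
pick 0 [374. 315. 187.] [-0.2, 0.61, -0.81, 2.22, 1.46, 0.65, -0.32]
pick 40 [374. 315. 227.] [-0.06, 0.59, -1.0, 2.19, 1.35, 0.74, -0.2]
('bin', -60, 270) [468. 329. 222.] [-0.02, 0.75, -1.02, 1.98, 1.31, 1.01, -0.4]
('bin', -60, 180) [450. 241. 222.] [-0.19, 0.49, -0.57, 2.15, 1.15, 0.62, -0.28]
('bin', -60, 100) [434. 163. 222.] [-0.0, 0.44, -0.62, 2.26, 1.24, 0.55, -0.27]
('bin', -60, -32) [408.  33. 222.] [0.42, 0.4, -0.77, 2.38, 1.4, 0.45, -0.18]
('bin', -40, 100) [454. 159. 222.] [0.02, 0.46, -0.62, 2.22, 1.23, 0.55, -0.22]
('bin', 0, -32) [467.  21. 222.] [0.08, 0.38, -0.3, 2.28, 1.14, 0.28, 0.11]
((560, -100), -20, 30) [401. -42. 217.] [0.16, 0.31, -0.24, 2.42, 1.38, 0.23, -0.17]
((560, -100), -20, 80) [401. -42. 267.] [0.8, 0.32, -0.96, 2.35, 1.13, 0.47, 0.14]
((520, -200), -11, 30) [ 354. -168.  217.] None
((520, -200), -11, 80) [ 354. -168.  267.] [1.23, 0.3, -0.97, 2.38, 0.81, 0.27, 0.96]
((520, -200), -30, 30) [ 374. -115.  217.] None
((520, -200), -30, 80) [ 374. -115.  267.] [0.64, 0.2, -0.55, 2.39, 0.94, 0.32, 0.31]
((520, -200), -50, 30) [411. -70. 217.] [0.2
[... 2454 characters left out ...]
.  267.] [0.19, 0.29, 0.34, 2.27, -0.39, 0.22, -1.24]
((545.7, -341.5), -10, 30) [ 379. -312.  217.] [0.69, 0.41, -0.05, 2.23, -0.83, 0.22, -0.31]
((545.7, -341.5), -10, 80) [ 379. -312.  267.] [0.85, 0.32, -0.24, 2.19, -0.35, 0.3, -0.78]
((545.7, -341.5), -50, 30) [ 437. -212.  217.] [-0.35, 0.53, 0.83, 2.28, -1.0, 0.22, -1.15]
((545.7, -341.5), -50, 80) [ 437. -212.  267.] [0.03, 0.31, 0.32, 2.23, 0.38, 0.29, -2.47]
('gate', 100, 0) [480. 153. 277.] None
('gate', 100, 60) [447. 160. 326.] [-1.51, 0.33, 1.18, 2.28, 0.18, 0.23, -2.37]
('gate', 170, 0) [494. 222. 277.] [-1.42, 0.61, 1.11, 2.17, -0.72, 0.23, -1.63]
('gate', 170, 60) [460. 229. 326.] [-1.55, 0.44, 1.15, 2.18, -0.01, 0.29, -2.3]
```

Run:
```python
from h import *
o=dishpose(DISH,DY,0)[1]
w=[([330,-330,520],[np.pi,0,-.8+np.pi*0]),]
h0=tool([430,-250,380],np.radians(-40),.4);h1=tool([450,30,380],np.radians(0),.4)
a=np.r_[np.array([np.cos(DY),np.sin(DY)])*np.sin(np.radians(23)),-np.cos(np.radians(23))]
p,o=dishpose(DISH,DY,0)
for q in(h0,h1,(p-90*a,o)): print(q[0].round(),r.ik(*q))
try:
    r.move_to(*h0);r.move_to(*h1);r.move_to(p-90*a,o)
    print(r.movel(p,velocity=100,force_limit=15))
except r.Unreachable as e: print("UNR",e)
s=r.get_state();print(s["t"],s["joints"].round(2),s["position"],p,s["wrist_force"])
im,_=imaging.capture("wrist");cv2.imwrite("pics/w1.png",im)
```

```text
[ 381. -209.  531.] [ 0.87886475 -0.10298468 -0.45910031  1.96034549  0.08261412  0.89044724
  1.24612809]
[386.  30. 531.] [ 0.65669233 -0.22706613 -0.68868351  2.02514919 -0.15993154  0.89602066
  1.59731631]
[340. 306. 270.] [ 0.05604185  0.53002332 -1.17485831  2.22373081  1.24300477  0.80539014
 -0.1470546 ]
False
5.3833 [-0.81  0.46 -0.05  2.25  1.22  0.26 -0.2 ] [374.2916028  314.75159829 187.33152178] [374.10070814 314.86878564 186.96279597] [1.20297382 0.89319608 0.11370142]
```

View pics/w1.png

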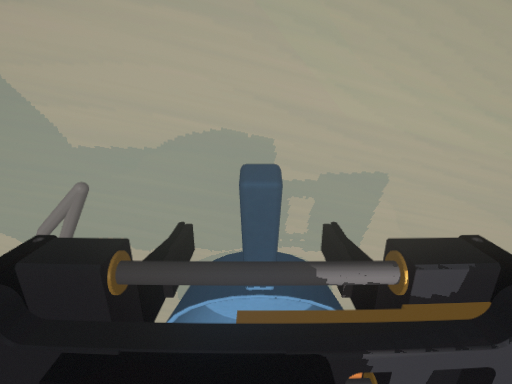

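The wrist view shows the handle centred between the fingers at about (260,205); gripping and carrying.

Run:
```python
from h import *
try:
    r.move_gripper(10,60);s=r.get_state();print("gap",s["finger_gap"],s["grasp_force"])
    r.movel(*dishpose(DISH,DY,35),velocity=80);s=r.get_state();print(s["wrist_force"],s["ft_torque"],s["joints"].round(2))
    im,_=imaging.capture("side");cv2.imwrite("pics/s2.png",im)
    for x,y in((-60,200),(-60,80),(-60,-32)):
        r.movel(*dishpose(b2w(x,y),BY,35),velocity=120);print(r.get_state()["joints"].round(2))
except r.Unreachable as e: print("UNR",e)
s=r.get_state();print(s["t"],s["position"],s["finger_gap"],s["wrist_force"])
for n in("scene","side"):
    im,d=imaging.capture(n);W=cloud(imaging.calibration(n),d);hsv=cv2.cvtColor(im,cv2.COLOR_BGR2HSV);b=cv2.inRange(hsv,(95,90,30),(125,255,255))>0
    p=W[b&(W[...,2]>30)&(W[...,2]<130)&(W[...,0]>450)];print(len(p),np.nanpercentile(p,[2,50,98],0).round())
    cv2.imwrite(f"pics/{n}3.png",im)
```

```text
gap 19.250514223559534 59.99584324657917
[-0.56106471 -0.26303943 -3.21494063] [-0.1518304   0.81027387  0.04105049] [-0.72  0.4  -0.16  2.23  1.02  0.34  0.02]
[-0.62  0.44 -0.07  2.14  0.87  0.44 -0.09]
[-0.5   0.35  0.02  2.31  1.    0.29 -0.05]
[-0.12  0.3  -0.13  2.41  1.25  0.22 -0.08]
10.3583 [408.09740897  33.43780014 222.04327927] 19.223699285834694 [ 0.15845416  0.86679363 -2.74487996]
248 [[554. -75.  75.]
 [832. 479. 100.]
 [852. 489. 113.]]
1206 [[498. -62.  36.]
 [549.  11.  43.]
 [834. 488. 110.]]
```

```bash
python3 -c "
import cv2,numpy as np
a=cv2.imread('pics/scene3.png');b=cv2.imread('pics/side3.png')
cv2.imwrite('pics/m3.png',np.hstack([cv2.resize(a[60:330,120:400],(400,386)),cv2.resize(b[80:350,120:400],(400,386))]))"
```

```text
(no output)
```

View pics/m3.png

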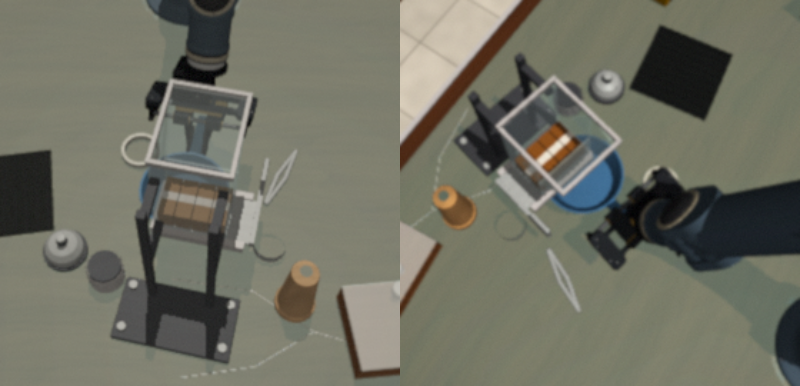

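Both views show the dish at the bin's front, held level below the outlet, with the bystanders untouched. Next I push it in, set it down and release.

Run:
```python
from h import *
try:
    r.movel(*dishpose(b2w(0,-32),BY,35),velocity=100);print(r.get_state()["joints"].round(2))
    r.movel(*dishpose(b2w(0,-32),BY,4),velocity=80)
    print(r.movel(*dishpose(b2w(0,-32),BY,-2),velocity=20,force_limit=4),r.get_state()["position"],dishpose(b2w(0,-32),BY,0)[0])
    r.move_gripper(60);s=r.get_state();print(s["wrist_force"])
    p,o=s["position"],s["eef_rot"];a=Ro.from_euler('xyz',o).as_matrix()[:,2]
    r.movel(p-30*a-0,velocity=120)
    p=p-30*a;h=np.r_[rot(BY)@[-25,0],60];r.movel(p+h,velocity=150)
    print(r.get_state()["joints"].round(2))
except r.Unreachable as e: print("UNR",e)
s=r.get_state();print(s["t"],s["position"])
for n in("scene","side"):
    im,d=imaging.capture(n);np.savez(f"{n}4.npz",im=im,W=cloud(imaging.calibration(n),d))
    W=cloud(imaging.calibration(n),d);b=cv2.inRange(cv2.cvtColor(im,cv2.COLOR_BGR2HSV),(95,90,30),(125,255,255))>0
    q=W[b&(W[...,0]>450)&(W[...,0]<760)&(abs(W[...,1])<150)];z=q[:,2]
    print(n,len(q),np.histogram(z,np.arange(-10,130,10))[0])
    m=q[(z>44)&(z<56)];m=m[np.hypot(*(m[:,:2]-b2w(0,-32)).T)<90]
    if len(m)>15:
        A=np.c_[2*m[:,:2],np.ones(len(m))];c=np.linalg.lstsq(A,(m[:,:2]**2).sum(1),rcond=None)[0];print("circ",c[:2],np.sqrt(c[2]+c[0]**2+c[1]**2),b2w(0,-32))
    cv2.imwrite(f"pics/{n}4.png",im)
a=cv2.imread('pics/scene4.png');b=cv2.imread('pics/side4.png')
cv2.imwrite('pics/m4.png',np.hstack([cv2.resize(a[60:330,120:400],(400,386)),cv2.resize(b[80:350,120:400],(400,386))]))
```

```text
[-0.01  0.37 -0.2   2.28  1.08  0.25  0.16]
True [467.06695187  21.66797018 186.42902519] [466.8322819   21.47133321 186.96279597]
[-0.40956163  0.30511254 -0.33850214]
[ 0.17  0.24 -0.43  2.31  0.84  0.35  0.38]
13.9917 [430.11412386  28.29707791 271.91495242]
scene 687 [  1 571  16   1  10  53  22   0   0   0   0   0   0]
circ [641.73113699 -13.39551497] 73.86233741069236 [632.55306718 -12.06425424]
side 258 [  0  19   6  14  18 143  15   0   0   0   0   0   0]
circ [583.66727395   0.94855542] 29.724640885815692 [632.55306718 -12.06425424]
```

View pics/m4.png

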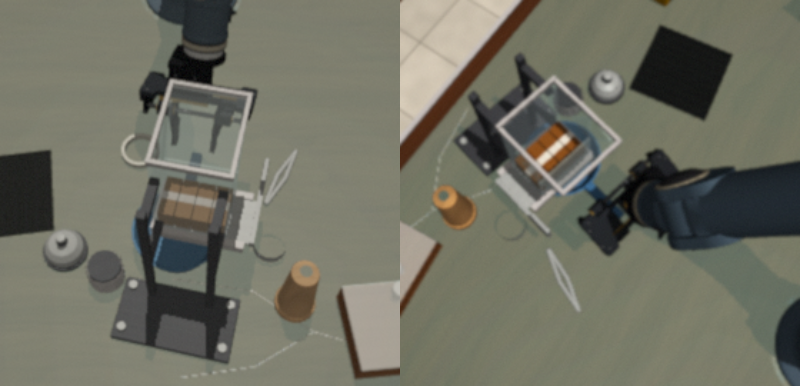

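Dish stands under the outlet with its handle to the front. Next, the gate.

```bash
cat >> h.py <<'E'
TH=np.radians(35)
def gate(y,back=0): return tool([*b2w(-85-back*np.sin(TH),y),142.5+back*np.cos(TH)],BY,TH)
E
python3 - <<'E'
from h import *
try:
    r.movel(*gate(100,80),velocity=150);r.move_gripper(50,60)
    print(r.movel(*gate(100),velocity=100,force_limit=12))
    r.move_gripper(0,60);s=r.get_state();print("gap",s["finger_gap"],s["grasp_force"],s["wrist_force"],s["joints"].round(2))
    if 5<s["finger_gap"]<12:
        r.movel(*gate(164.5),velocity=40);s=r.get_state();print(s["wrist_force"],s["position"]-gate(164.5)[0],s["finger_gap"])
        r.sleep(.6)
except r.Unreachable as e: print("UNR",e)
s=r.get_state();print(s["t"],s["position"])
for n in("scene","side"):
    im,d=imaging.capture(n);np.savez(f"{n}5.npz",im=im,W=cloud(imaging.calibration(n),d));cv2.imwrite(f"pics/{n}5.png",im)
a=cv2.imread('pics/scene5.png');b=cv2.imread('pics/side5.png')
cv2.imwrite('pics/m5.png',np.hstack([cv2.resize(a[120:300,160:340],(400,400),interpolation=2),cv2.resize(b[110:290,130:310],(400,400),interpolation=2)]))
E
```

```text
False
gap 7.579945053619611 60.00018061667633 [-1.56519193  0.05206129  2.0481179 ] [-0.16  0.34 -0.38  2.2   1.35  0.51 -0.31]
[-2.1333493  -0.81504132  2.70378914] [0.03837258 0.12234147 0.0402795 ] 7.642419666246298
19.875 [496.03778846 216.2187     276.89283105]
```

View pics/m5.png

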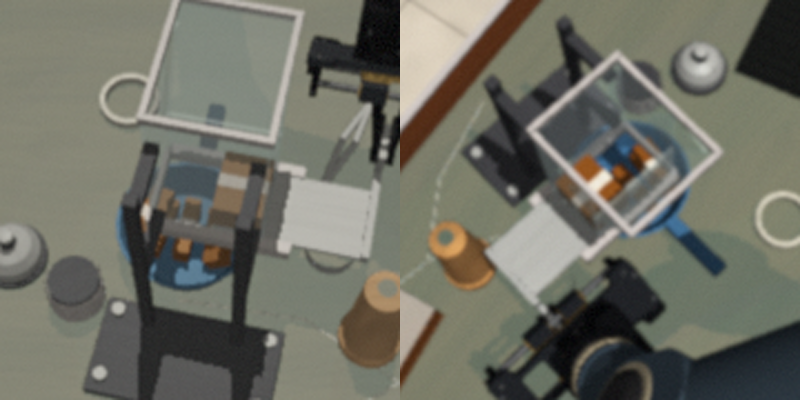

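The left half shows the first two piles gone from the bin with bars in the dish around (180,235); the third and fourth piles are still on the gate at (240,190). Closing the gate.

Run:
```python
from h import *
try:
    r.movel(*gate(104),velocity=50)
    print("stop",r.movel(*gate(97),velocity=20,force_limit=15))
    s=r.get_state();print((rot(-BY)@(s["position"]-gate(100)[0])[:2]).round(2),s["wrist_force"])
    r.move_gripper(50);r.movel(*gate(100,90),velocity=120)
except r.Unreachable as e: print("UNR",e)
print(r.get_state()["t"])
for n in("scene","side"):
    im,d=imaging.capture(n);W=cloud(imaging.calibration(n),d);np.savez(f"{n}6.npz",im=im,W=W);cv2.imwrite(f"pics/{n}6.png",im)
    m=(W[...,2]>135)&(W[...,2]<160)&(W[...,0]>480)&(W[...,0]<720)&(W[...,1]>95)&(W[...,1]<240);p=W[m]
    if len(p)>5: print("grip",len(p),cv2.minAreaRect(p[:,:2].astype(np.float32))[0],[ (rot(-BY)@(p[:,:2].mean(0)-BIN)).round(1)])
    hsv=cv2.cvtColor(im,cv2.COLOR_BGR2HSV);br=(hsv[...,0]<22)&(hsv[...,1]>90)&(W[...,0]>540)&(W[...,0]<740)&(abs(W[...,1])<110)
    l=W[br&(W[...,2]<90)];print("low bars",len(l),np.nanpercentile(l,[2,98],0).round().tolist() if len(l) else'')
    l=W[br&(W[...,2]>105)];print("high bars",len(l),np.nanpercentile(l,[2,98],0).round().tolist() if len(l) else'')
a=cv2.imread('pics/scene6.png');b=cv2.imread('pics/side6.png')
cv2.imwrite('pics/m6.png',np.hstack([cv2.resize(a[150:290,180:320],(400,400),interpolation=2),cv2.resize(b[110:270,140:300],(400,400),interpolation=2)]))
```

```text
stop False
[ 0.05 -1.22] [ 4.56030176  7.15812954 -4.15735044]
23.7
grip 66 (579.0152587890625, 133.35862731933594) [array([-78.2,  99.9])]
low bars 189 [[638.0, -59.0, 12.0], [678.0, 34.0, 41.0]]
high bars 17 [[675.0, -45.0, 127.0], [739.0, 11.0, 261.0]]
grip 67 (575.6204223632812, 134.2347412109375) [array([-85. , 100.7])]
low bars 0 
high bars 338 [[606.0, -35.0, 128.0], [668.0, 18.0, 154.0]]
```

View pics/m6.png

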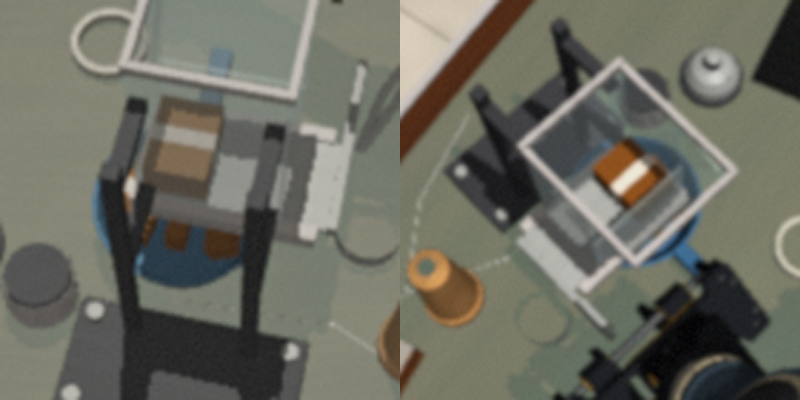

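The gate is shut (grip back at y≈100 of the bin), four bars are in the bin and the others in the dish. Next I re-measure the handle, grip and carry.

Run:
```python
from h import *
# wp: current -> pre-grasp 90 back
D=b2w(0,-32);lean=np.radians(23);hx=np.r_[rot(BY)@[1,0]*np.sin(lean),-np.cos(lean)]
p,o=dishpose(D,BY,0)
f=np.load("side6.npz");W=f["W"];b=cv2.inRange(cv2.cvtColor(f["im"],cv2.COLOR_BGR2HSV),(95,90,30),(125,255,255))>0
q=W[b&(W[...,2]>38)&(W[...,2]<50)];q=(q[:,:2]-D)@rot(BY);q=q[(q[:,0]<-85)&(q[:,0]>-175)&(abs(q[:,1])<30)]
print("handle y off",len(q),q.mean(0) if len(q) else'',q.min(0) if len(q) else '')
try:
    r.movel(p-30*hx+np.r_[rot(BY)@[-25,0],60],o,velocity=150);r.move_gripper(80)
    r.movel(p-30*hx,velocity=120);print(r.movel(p,velocity=80,force_limit=12))
except r.Unreachable as e: print("UNR",e)
s=r.get_state();print(s["t"],s["joints"].round(2));im,_=imaging.capture("wrist");cv2.imwrite("pics/w7.png",im)
b=cv2.inRange(cv2.cvtColor(im,cv2.COLOR_BGR2HSV),(95,90,30),(125,255,255))
print([(v,np.flatnonzero(b[v])[[0,-1]].tolist()) for v in(180,200,220) if b[v].any()])
```

```text
handle y off 32 [-93.12606379   3.83183532] [-105.93130001   -6.66624523]
False
27.0 [ 0.    0.45 -0.21  2.3   1.47  0.24 -0.22]
[(180, [246, 247]), (200, [240, 276]), (220, [240, 275])]
```

Run:
```python
from h import *
D=b2w(0,-32)
def go(c,yw,L,v=100):
    try: r.movel(*dishpose(c,yw,L),velocity=v)
    except r.Unreachable as e: print("UNR",c,yw,e);raise SystemExit
    s=r.get_state();print(round(s["t"],1),s["joints"].round(2),s["finger_gap"].round(1) if hasattr(s["finger_gap"],'round') else s["finger_gap"],s["wrist_force"].round(1))
r.move_gripper(10,60);print(r.get_state()["finger_gap"])
go(D,BY,30,50);go(b2w(-55,-32),BY,30,80)
go((565,-60),np.radians(-25),32,80);go((540,-130),np.radians(-40),32,80);go((520,-200),np.radians(-50),32,80)
go(MAT,np.radians(-50),32,80)
for n in("scene",):
    im,d=imaging.capture(n);cv2.imwrite("pics/scene8.png",im)
```

```text
19.427012671483418
28.8 [ 0.05  0.39 -0.27  2.28  1.17  0.27  0.08] 19.25241129593802 [ 0.5  1.2 -3.4]
29.6 [-0.02  0.33 -0.25  2.39  1.33  0.25 -0.15] 19.519898121985538 [ 0.   0.2 -3.4]
30.1 [-0.01  0.32 -0.22  2.39  1.25  0.32 -0.25] 19.227358187220805 [-0.5 -0.3 -3.9]
30.6 [ 0.01  0.32 -0.18  2.38  1.16  0.39 -0.36] 19.356607885584758 [ 0.2  0.4 -3.9]
31.4 [ 0.09  0.33 -0.13  2.37  1.1   0.4  -0.36] 19.60981725225968 [ 0.4  0.3 -3.7]
33.3 [ 0.4   0.4  -0.11  2.24  1.02  0.3   0.05] 19.60175265168224 [ 0.   0.6 -4.3]
```

Run:
```python
from h import *
def circ(L):
    for n in("scene","side"):
        im,d=imaging.capture(n);W=cloud(imaging.calibration(n),d);b=cv2.inRange(cv2.cvtColor(im,cv2.COLOR_BGR2HSV),(95,90,30),(125,255,255))>0
        k=b&(abs(W[...,2]-50-L)<4)&(np.hypot(W[...,0]-MAT[0],W[...,1]-MAT[1])<110);p=W[k]
        A=np.c_[2*p[:,:2],np.ones(len(p))];c=np.linalg.lstsq(A,(p[:,:2]**2).sum(1),rcond=None)[0]
        pl=np.linalg.lstsq(np.c_[p[:,:2]-c[:2],np.ones(len(p))],p[:,2],rcond=None)[0]
        print(n,len(p),c[:2].round(1),"R",np.sqrt(c[2]+c[0]**2+c[1]**2).round(1),"tilt",pl.round(3));cv2.imwrite(f"pics/{n}9.png",im)
circ(32)
y=np.radians(-50)
r.movel(*dishpose(MAT,y,5),velocity=70)
print(r.movel(*dishpose(MAT,y,-2),velocity=15,force_limit=4),r.get_state()["position"][2]-dishpose(MAT,y,0)[0][2])
r.move_gripper(60);r.sleep(.2)
p,o=dishpose(MAT,y,0);a=Ro.from_euler('xyz',o).as_matrix()[:,2]
r.movel(p-90*a,velocity=120);print(r.get_state()["t"]);circ(0)
a=cv2.imread('pics/scene9.png');b=cv2.imread('pics/side9.png')
cv2.imwrite('pics/m9.png',np.hstack([cv2.resize(a[110:290,60:340],(400,257)),cv2.resize(b[60:290,130:400],(400,340))[:257]]))
```

```text
scene 213 [ 550.9 -341.5] R 76.8 tilt [2.0000e-03 5.0000e-03 8.0231e+01]
side 119 [ 549.1 -341.3] R 77.0 tilt [-5.0000e-03  8.0000e-03  7.9999e+01]
True -0.28745264304399143
36.4833
scene 293 [ 550.3 -341.8] R 77.2 tilt [9.0000e-03 2.0000e-03 4.8892e+01]
side 192 [ 549.3 -343.3] R 76.2 tilt [2.000e-03 2.000e-03 4.899e+01]
```

View pics/m9.png

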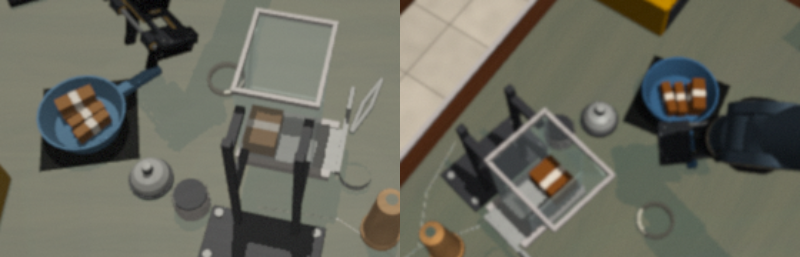

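The dish stands on the mat with three bars visible from above. I'll check for the fourth, which should be stacked or hidden.

Run:
```python
from h import *
c0=np.array([549.8,-342.5])
for n in("scene","side"):
    im,d=imaging.capture(n);W=cloud(imaging.calibration(n),d);h=cv2.cvtColor(im,cv2.COLOR_BGR2HSV)
    br=(h[...,0]<25)&(h[...,1]>70)
    k=br&(np.hypot(W[...,0]-c0[0],W[...,1]-c0[1])<75);p=W[k];print(n,len(p),np.histogram(p[:,2],np.arange(5,80,5))[0],"Rmax",np.hypot(*(p[:,:2]-c0).T).max())
    k=br&(W[...,2]<60)&(W[...,2]>4)&(W[...,0]>450)&(W[...,0]<760)&(abs(W[...,1])<120);print("stray",k.sum())
    if n=="scene":
        v,u=np.nonzero(br&(np.hypot(W[...,0]-c0[0],W[...,1]-c0[1])<75));print(u.min(),u.max(),v.min(),v.max())
a=cv2.imread('pics/scene9.png')[160:220,80:160];b=cv2.imread('pics/side9.png')[90:150,280:360]
cv2.imwrite('pics/m10.png',np.hstack([cv2.resize(x,(400,300),interpolation=cv2.INTER_CUBIC) for x in(a,b)]))
```

```text
scene 697 [  1  18  27  82 119 222  70 143   9   0   0   0   0   0] Rmax 74.88148801732848
stray 0
98 148 169 220
side 493 [ 12  10  23  53  99 130  56 103   3   0   0   0   0   0] Rmax 67.88293346835246
stray 0
```

View pics/m10.png

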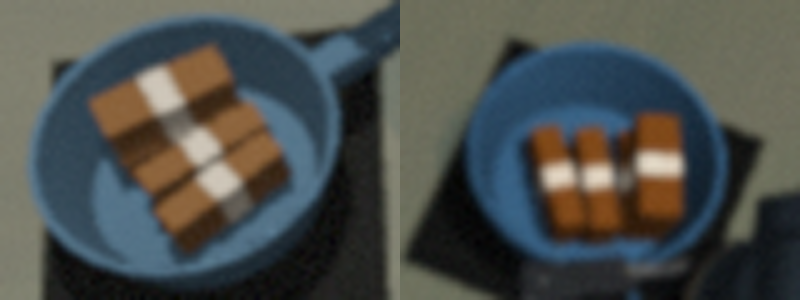

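The top bar at (165,90) has its top at about 42 mm, which is two flat bars stacked. Two more stand on edge with tops at about 32 mm. That makes four bars in the dish, with none stray on the counter.

```bash
python3 -c "
from h import *
print(r.get_state()['wrist_force'],job.close_job())"
```

```text
the job is handed in; nothing more can be done
[ 0.25361136  0.08946364 -0.35827565] None
```

I handed the job in at about 36.6 s of the 70 s limit. The dish with its four bars stands level about 4 mm off the mat's centre, the gate is shut with the other four bars in the bin, the bell and bystanders were not touched as far as the pictures show, and no verdict was returned.

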